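# Shut the gear chest

## Robot

A 6-joint arm with a two-finger parallel gripper is mounted at the origin on the work surface. World frame = base frame: x ahead of the robot, y to its left, z up, the work surface at z = 0. Lengths are in m, angles in rad, forces in N, time in s.
With the tool pointing down it reaches from about 0.35 to 0.925 m from the base axis. Payload 6.4 kg.
Tool frame: the origin (TCP) lies between the finger pads; the fingertips stand ahead of it and the grasp point (between the pads) lies 8 mm behind it (bot.tip_extent is the z of the fingertips in the tool frame, in m); z points along the fingers, y is the line along which they close (so a half turn about z gives the same grasp; the last joint's range is limited). The gripper opens to 94 mm and grips with 3 to 60 N. Pads are 16 mm wide; open, the fingers measure 119 mm over their backs; the gripper's body (75 mm by 177 mm) begins 78 mm behind the grasp point.
Start: joints at [-1.397, 0.245, 1.558, -0, 1.339, -0.174], TCP at [0.222, -0.611, 0.216] pointing down, gripper open.
Joint ranges: [-3.13, 3.13], [-1.02, 2.26], [0.13, 2.54], [-0.95, 4.09], [0.21, 2.88], [-2.74, 2.74]. Speed limits (rad/s): [2.57, 2.57, 3.14, 3.14, 3.14, 3.14].

## Interface

Orientations are given as a rotation vector (axis times angle).
In Python, from bench import bot gives the robot as it stands.
- The arm moves only by the tool arm_command, never from a script. Its argument "commands" is a list of rows, each a list of 7 numbers: the shift along the tool's x, y, z in m, then the turn, a rotation vector about the tool's x, y, z in degrees, then the gripper's target within -1 to 1 (fully open at 1, half-way at 0, shut at -1). In form: [[tx, ty, tz, wx, wy, wz, fingers], ...]. A call has 1 to 20 rows; each row is the pose to reach, as a shift and turn from the pose commanded when the call began, along the tool's axes at that moment; what a row does not reach only later rows make up. A row lasts 1/10 s, in which the tool goes at most 50 mm and 8.59 degrees, less where a joint would pass 70% of its speed; a pose out of reach is approached as far as the arm can. A call with a gripper value outside its range is refused whole. The fingers move at their own pace and stop on an object; "newtons" is the grip in N (left out, the last holds). Time passes only in rows, so rows that repeat a pose let the fingers close. It gives the time, the measured TCP pose, the force, the opening and the grip force at its end, in the units of the state.
- bot.get_obs(): the state, without advancing time (a new reading comes with each control period).
- bot.capture(name): name is "scene" or "top"; returns (picture, depth): 400x640x3 uint8, blue, green, red; 400x640 float32, m along the optical axis (not along the pixel's ray), 0 where there is no reading.
- bot.camera_params(name): a dict with "fx", "fy", "cx", "cy" (pixels), "pose" (4x4, takes a point from camera to world coordinates). Camera axes: x right, y down, z forward; pixel columns grow to the right and rows downward; lengths in m; the calibration is good to about 2 mm. A picture is of the moment at which its call begins. camera_params takes no time and is no camera call.
- bot.sign_off(): hands the job in; it is judged then, once.
The state is a dict: "clock": time; "joint_pos": joint angles; "joint_velocities": joint speeds; "joint_torque": joint torques, N m; "position": TCP position; "tool_rot": TCP orientation; "contact_force": force on the tool from outside, world axes, zero at the start; "moment": the same for the moment, N m; "width": finger opening in m; "gripper_force": force on a finger pad.
Only numpy, scipy, OpenCV 4.12 (cv2) and the standard library are available. Lean on these libraries where they do the work, as an engineer would, in place of code of your own. Each camera call takes 0.05 s, during which the arm holds its last target. There are 200 camera calls.

## Task

Close up the gear chest on the studio desk with your fingertips, gripping nothing: push both open drawers fully home, in either order, and only then push the raised lid down until it lies shut on the chest. Leave everything else on the desk where it stands, and finish clear of the chest.

Things in the scene. Friction and masses are not known exactly. Their poses are not given: they have to be found in the camera images.
- chest: black gear chest with aluminium edges, fixed to the desk: 180 mm deep (its x), 340 mm wide (its y), rim 105 mm above the desk. Origin: centre of its underside. Its -x side is the front, towards the robot; +y is its left. In the front two drawers side by side, on top a lid hinged along the rear rim over a shallow tray.
- drawer_left (a joint): how far the left drawer (centred 84 mm to the chest's +y) stands out, m; 0 = fully home. It slides along the chest's x (opens to -x), with about 1.5 N of friction and light damping; it stays where it is left and has no latch or spring. Starts 0.02 to 0.07; can come out to 0.09.
- drawer_right (a joint): the same for the right drawer (centred 84 mm to the chest's -y).
- left_face (a point): centre of the flat outer face of the left drawer's front, 160 mm wide, 70 mm high, spanning 14 to 84 mm above the desk; no projecting handle. Axes as the chest's: pushing along +x shuts it. Even when home the face stands 12 mm proud of the chest's front side. The whole front is 12 mm thick; behind it the drawer is open above, with foam holding a microphone (left) or three guitar slides (right), all part of the drawer.
- right_face (a point): the same for the right drawer.
- lid (a joint): opening angle of the chest's lid, rad; 0 = shut, flat on the rim; 1.25 = its stop. Starts 0.85 to 1.15. A stiff hinge holds it at any angle; shutting it takes about 1 to 3 N near its free edge.
- lid_hinge (a point): middle of the lid's hinge line: in the chest's frame 90 mm behind the origin (+x), 105 mm up; the hinge line runs along the chest's y.
- lid_edge (a point): middle of the lid's free edge, on its outer (upper) side, 184 mm from the hinge. The lid is 340 mm wide and 12 mm thick: the underside passes through the hinge line. Its outer side is black with aluminium edging: the side to push, which faces up when shut, and up and away from the robot when open; the inner side has a grey lining.
- polish: small closed polish bottle standing in front of the chest, 34 mm across, 75 mm tall; loose, to be left alone. Origin: centre of its underside.
- metronome: metronome standing left of the chest, foot 60 x 70 mm, 102 mm tall; loose, to be left alone. Origin: centre of its underside.
- mug: white mug standing right of the chest, 78 mm across without its handle, 92 mm tall; loose, to be left alone. Origin: centre of its underside.
- pedal: grey effects pedal lying on the desk, 115 x 68 mm, 47 mm tall; loose, to be left alone. Origin: centre of its underside.
- mouse: computer mouse, 105 x 60 mm, 30 mm tall; loose, to be left alone. Origin: centre of its underside.
- jar: glass jar with a lid, 56 mm across, 70 mm tall; loose, to be left alone. Origin: centre of its underside.
- tuner: flat clip tuner, 45 x 75 mm, 12 mm tall; loose, to be left alone. Origin: centre of its underside.

How it is judged:
By the outcome, as a careful person would: the job done as asked, in the order asked, and still so for the second after the job is handed in, with the robot touching nothing.
It also fails if it takes over 53 s, if anything falls off the work surface, if the arm or the gripper's body presses on something with over 40 N, if the wrist force passes 120 N, or if a joint passes its speed limit or range.

## Working session

There is one attempt and no reset: what is moved stays moved. The work goes in short steps, Python scripts to look and compute and a tool call to move; the robot and the scene stay as the last step left them, time stands still between calls to the robot, and variables do not carry over. Pictures are saved under pics/ and viewed, at most 10 in all, crops included, and the job is handed in when it is done.

Besides the shell and the picture viewer there is one more tool, called after "Request:" by a JSON object that holds its "method" and its "body", one argument or row to a line. arm_command: Moves the arm, as the interface text tells. Its arguments: {"type":"object","properties":{"commands":{"type":"array","items":{"type":"array","items":{"type":"number"}}},"newtons":{"type":"number"}},"required":["commands"]}

```bash
mkdir -p pics; ls; python3 - <<'E'
from bench import bot
import cv2,numpy as np
for n in("scene","top"):
    p,d=bot.capture(n); cv2.imwrite(f"pics/{n}0.png",p); np.save(f"pics/{n}0.npy",d)
    c=bot.camera_params(n); print(n,c["fx"],c["fy"],c["cx"],c["cy"]); print(np.round(c["pose"],4).tolist())
o=bot.get_obs(); print(o["position"],o["tool_rot"],o["width"],bot.tip_extent)
E
```

```text
pics
scene 364.1974856002214 364.1974856002214 317.1617082120159 200.70372413409694
[[-0.9864, 0.132, -0.0979, 0.6066], [0.1643, 0.7823, -0.6008, 0.5827], [-0.0027, -0.6088, -0.7934, 0.8465], [0.0, 0.0, 0.0, 1.0]]
top 496.7676317873511 496.7676317873511 329.41699532250135 197.43409526612808
[[-0.0209, -0.9933, 0.1138, 0.325], [-0.9998, 0.0209, -0.0011, 0.0097], [-0.0013, -0.1138, -0.9935, 1.6585], [0.0, 0.0, 0.0, 1.0]]
[ 0.22142941 -0.61056784  0.21547445] [-3.09251927e+00 -5.43201133e-01  3.98052169e-05] 0.09359948528389757 0.011
```

View pics/scene0.png

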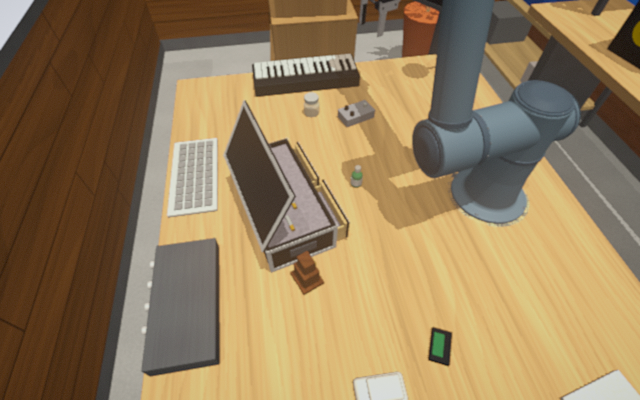

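View pics/top0.png

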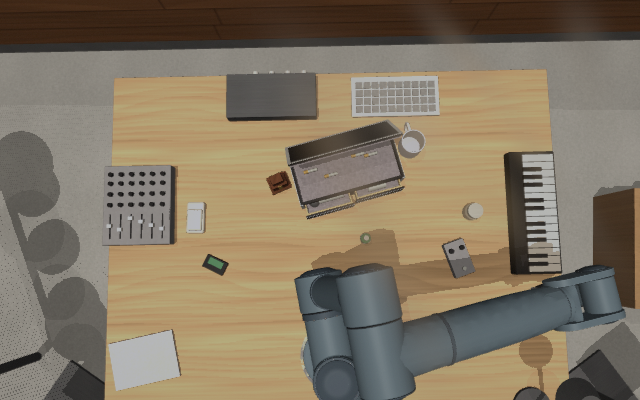

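```bash
cat > h.py <<'E'
from bench import bot
import cv2,numpy as np
def cloud(n,d):
    c=bot.camera_params(n); v,u=np.mgrid[:400,:640]
    P=np.stack([(u-c["cx"])/c["fx"]*d,(v-c["cy"])/c["fy"]*d,d],-1)
    P=P@c["pose"][:3,:3].T+c["pose"][:3,3]; P[d==0]=np.nan
    return P
def proj(n,p):
    c=bot.camera_params(n); q=(np.asarray(p)-c["pose"][:3,3])@c["pose"][:3,:3]
    return q[:,:2]/q[:,2:]*[c["fx"],c["fy"]]+[c["cx"],c["cy"]]
E
python3 - <<'E'
from h import *
t=cv2.imread("pics/top0.png"); s=cv2.imread("pics/scene0.png")
a=cv2.resize(t[110:250,255:435],None,fx=4.2,fy=4.2,interpolation=cv2.INTER_CUBIC); cv2.imwrite("pics/tc.png",a)
b=cv2.resize(s[95:295,215:385],None,fx=3,fy=3,interpolation=cv2.INTER_CUBIC); cv2.imwrite("pics/sc.png",b)
P=cloud("top",np.load("pics/top0.npy"))
for u,v in [(365,239),(278,183),(412,142),(350,190),(355,210),(300,220),(320,205),(380,190),(345,140),(345,133)]: print(u,v,np.round(P[v,u],4))
P=cloud("scene",np.load("pics/scene0.npy"))
for u,v in [(357,170),(305,260),(245,170),(260,190),(275,215),(330,180)]: print('s',u,v,np.round(P[v,u],4))
E
```

```text
365 239 [ 0.3712 -0.1023  0.074 ]
278 183 [0.5562 0.1722 0.0783]
412 142 [ 0.6969 -0.2755  0.0091]
350 190 [ 0.5252 -0.0573  0.1055]
355 210 [ 0.4705 -0.0767  0.0039]
300 220 [0.4407 0.1074 0.0067]
320 205 [0.4859 0.0392 0.0431]
380 190 [ 0.532  -0.159   0.0365]
345 140 [ 0.6637 -0.0421  0.2021]
345 133 [ 0.7013 -0.0449  0.1369]
s 357 170 [ 0.3795 -0.0965  0.0694]
s 305 260 [0.5702 0.1824 0.1008]
s 245 170 [ 0.6854 -0.055   0.1704]
s 260 190 [0.6515 0.0324 0.19  ]
s 275 215 [0.6235 0.117  0.2008]
s 330 180 [ 0.4504 -0.13    0.0009]
```

View pics/tc.png

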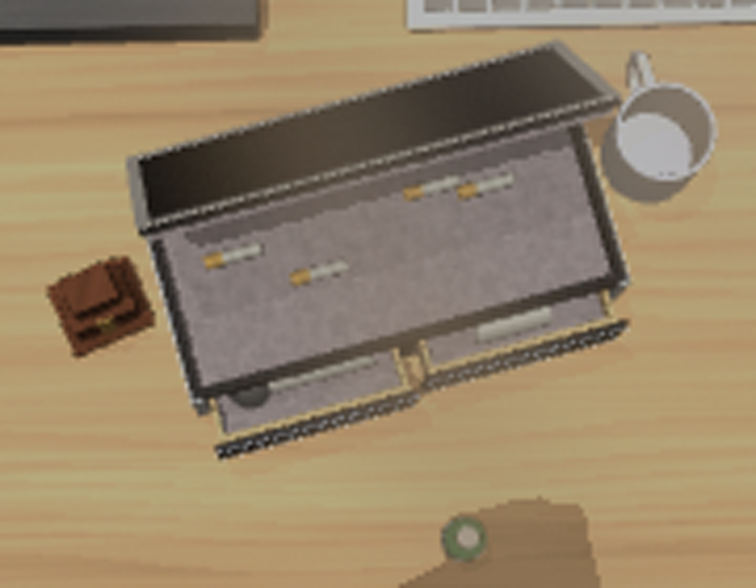

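View pics/sc.png

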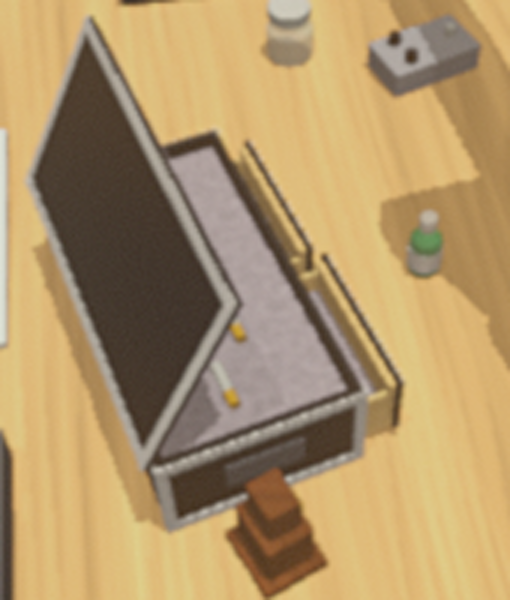

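```bash
cat >> h.py <<'E'
def ray(n,uv):
    c=bot.camera_params(n); r=c["pose"][:3,:3]@[(uv[0]-c["cx"])/c["fx"],(uv[1]-c["cy"])/c["fy"],1]
    return c["pose"][:3,3],r/np.linalg.norm(r)
def tri(t,s):
    A=[];b=[]
    for n,uv in(("top",t),("scene",s)):
        o,r=ray(n,uv); M=np.eye(3)-np.outer(r,r); A.append(M); b.append(M@o)
    return np.linalg.lstsq(np.vstack(A),np.hstack(b),rcond=None)[0]
def onz(n,uv,z):
    o,r=ray(n,uv); return o+r*(z-o[2])/r[2]
def T(x,y): return (255+(x+.5)/4.2-.5,110+(y+.5)/4.2-.5)
def S(x,y): return (215+(x+.5)/3-.5,95+(y+.5)/3-.5)
E
python3 - <<'E'
from h import *
C=dict(rimFL=((200,395),(360,390),.105),rimFR=((627,275),(214,133),.105),dLl=((217,455),(400,381),.084),dLr=((415,400),(323,258),.084),
dRl=((425,388),(312,248),.084),dRr=((628,324),(247,144),.084),lidL=((145,232),(237,300),None),lidR=((617,98),(88,18),None),hingeL=((130,158),(150,463),.105))
R={}
for k,(t,s,z) in C.items():
    R[k]=tri(T(*t),S(*s)); print(k,np.round(R[k],4), np.round(onz("top",T(*t),z),4) if z else '', np.round(onz("scene",S(*s),z),4) if z else '')
for a,b in(("rimFL","rimFR"),("dLl","dLr"),("dRl","dRr"),("lidL","lidR")):
    d=R[a]-R[b]; print(a,np.linalg.norm(d),np.degrees(np.arctan2(-d[0],d[1])))
# depth check: lid outer plane from scene cloud; rim from both
P=cloud("scene",np.load("pics/scene0.npy"))
m=np.zeros((400,640),np.uint8); cv2.fillConvexPoly(m,np.array([S(92,50),S(215,300),S(150,420),S(50,180)]).astype(np.int32),1)
Q=P[m>0]; Q=Q[np.isfinite(Q[:,0])]; c=Q.mean(0); n=np.linalg.svd(Q-c)[2][2]; print("lid plane",c,n,np.std((Q-c)@n))
for nm in("top","scene"):
  P=cloud(nm,np.load(f"pics/{nm}0.npy")).reshape(-1,3)
  def box(lo,hi):
    return P[np.all((P>lo)&(P<hi),axis=1)]
  q=box([.3,-.2,.03],[.42,0,.09]);print(nm,"polish",q.min(0),q.max(0))
  q=box([.5,.12,.02],[.62,.24,.13]);print(nm,"metro",q.min(0),q.max(0),len(q))
  q=box([.58,-.35,.02],[.76,-.21,.1]);print(nm,"mug",q.min(0),q.max(0),len(q))
E
```

```text
rimFL [0.4848 0.0948 0.0962] [0.4851 0.0939 0.105 ] [0.485 0.101 0.105]
rimFR [ 0.569  -0.2299  0.0969] [ 0.5692 -0.229   0.105 ] [ 0.568  -0.2205  0.105 ]
dLl [0.4437 0.0822 0.0798] [0.4414 0.0828 0.084 ] [0.4466 0.084  0.084 ]
dLr [ 0.4832 -0.0692  0.0733] [ 0.48  -0.068  0.084] [ 0.487 -0.061  0.084]
dRl [ 0.4919 -0.0768  0.0804] [ 0.489  -0.0758  0.084 ] [ 0.4949 -0.0747  0.084 ]
dRr [ 0.5356 -0.2331  0.0736] [ 0.5347 -0.2316  0.084 ] [ 0.5361 -0.2219  0.084 ]
lidL [0.5798 0.1207 0.2672]  
lidR [ 0.6656 -0.2018  0.2682]  
hingeL [0.6617 0.1443 0.1128] [0.6668 0.1443 0.105 ] [0.659  0.1407 0.105 ]
rimFL 0.3354551360983783 14.538615276608718
dLl 0.1565638259537016 14.621135980164192
dRl 0.1624298235607921 15.620021262382656
lidL 0.33371052742488344 14.903268424504496
lid plane [ 0.65509293 -0.01024539  0.2024754 ] [-0.85210357 -0.21902615 -0.47533888] 0.000698542887742578
top polish [ 0.35921658 -0.12109771  0.03017079] [ 0.39155528 -0.08873882  0.08514023]
top metro [0.53895785 0.12137684 0.02033105] [0.60727487 0.20684445 0.10868402] 294
top mug [ 0.58092209 -0.30384499  0.02040094] [ 0.75372015 -0.21015134  0.09976985] 413
scene polish [ 0.3610833  -0.11251981  0.03044568] [ 0.39311443 -0.08388494  0.07730855]
scene metro [0.53459173 0.12000733 0.02001355] [0.61981853 0.2130732  0.10904267] 1190
scene mug [ 0.58112531 -0.21672005  0.08595339] [ 0.59947537 -0.21019052  0.09994424] 20
```

Top view: open left and right drawers in front (top-edge crop rows 455→400 and 388→324), the polish bottle at crop (465,537), the mug at the right rear and the metronome at the left. The scene view shows the lid's black outer side, with free corners at crop (88,18) and (237,300). Chest yaw is about 14.6° and the lid about 1.08 rad.

```bash
cat >> h.py <<'E'
from scipy.spatial.transform import Rotation as Ro
YAW=np.radians(14.6); O=np.array([.614,-.0436,0])
CR=Ro.from_euler('z',YAW)
def w(p): return CR.apply(p)+O
def goal(tip,tilt=0):   # tip point in chest frame -> TCP pose (world)
    R=CR*Ro.from_euler('x',180,degrees=True)*Ro.from_euler('y',tilt,degrees=True)
    return w(tip)-R.apply([0,0,bot.tip_extent]),R
def rel(g,base):
    return np.round(np.r_[base[1].inv().apply(g[0]-base[0]),(base[1].inv()*g[1]).as_rotvec(degrees=True)],4).tolist()
def now():
    o=bot.get_obs(); return o["position"],Ro.from_rotvec(o["tool_rot"])
def tipc():
    p,R=now(); return CR.inv().apply(p+R.apply([0,0,bot.tip_extent])-O)
E
python3 - <<'E'
from h import *
print("polish chest",CR.inv().apply(np.array([.376,-.100,0])-O))
b=now(); a=goal([-.19,-.084,.2],20); print(w([-.19,-.084,.2])); print(rel(a,b))
print(rel(goal([-.19,-.084,.045],20),b))
E
```

```text
polish chest [-0.24453149  0.00541371  0.        ]
[ 0.45130908 -0.17278075  0.2       ]
[0.3616, -0.3336, 0.0058, -1.0268, 19.9744, 5.2533]
[0.3615, -0.3333, 0.1608, -1.0268, 19.9744, 5.2533]
```

Request:
{"method": "arm_command", "body": {
  "commands": [
    [0.36, -0.335, 0, -1, 20, 5.3, -1],
    [0.36, -0.335, 0, -1, 20, 5.3, -1],
    [0.36, -0.335, 0, -1, 20, 5.3, -1],
    [0.36, -0.335, 0, -1, 20, 5.3, -1],
    [0.36, -0.335, 0, -1, 20, 5.3, -1],
    [0.36, -0.335, 0, -1, 20, 5.3, -1],
    [0.36, -0.335, 0, -1, 20, 5.3, -1],
    [0.36, -0.335, 0, -1, 20, 5.3, -1],
    [0.36, -0.335, 0, -1, 20, 5.3, -1],
    [0.36, -0.335, 0, -1, 20, 5.3, -1],
    [0.36, -0.335, 0, -1, 20, 5.3, -1],
    [0.36, -0.335, 0, -1, 20, 5.3, -1],
    [0.36, -0.335, 0.04, -1, 20, 5.3, -1],
    [0.36, -0.335, 0.08, -1, 20, 5.3, -1],
    [0.36, -0.335, 0.12, -1, 20, 5.3, -1],
    [0.36, -0.335, 0.16, -1, 20, 5.3, -1],
    [0.36, -0.335, 0.16, -1, 20, 5.3, -1],
    [0.36, -0.335, 0.16, -1, 20, 5.3, -1]
  ],
  "newtons": 5
}}

```text
clock: 1.9
position: [0.4454, -0.1747, 0.0567]
tool_rot: [-3.028, -0.383, -0.534]
contact_force: [0.6, 0.5, 0.8]
width: 0.0008
gripper_force: 0.0
```

```bash
python3 - <<'E'
from h import *
o=bot.get_obs(); print(o["clock"],tipc(),o["contact_force"],o["width"])
b=now()
for x in(-.12,-.102): print(rel(goal([x,-.084,.045],20),b))
E
```

```text
1.9 [-0.19239321 -0.08434872  0.04633211] [0.63328553 0.53105863 0.83935288] 0.0007512521242280103
[0.0676, -0.0006, 0.026, 0.0597, 0.0125, -0.1636]
[0.0845, -0.0006, 0.0321, 0.0597, 0.0125, -0.1636]
```

Request:
{"method": "arm_command", "body": {
  "commands": [
    [0.019, 0, 0.007, 0, 0, 0, -1],
    [0.028, 0, 0.0103, 0, 0, 0, -1],
    [0.038, 0, 0.0138, 0, 0, 0, -1],
    [0.045, 0, 0.0164, 0, 0, 0, -1],
    [0.052, 0, 0.0189, 0, 0, 0, -1],
    [0.059, 0, 0.0215, 0, 0, 0, -1],
    [0.066, 0, 0.024, 0, 0, 0, -1],
    [0.069, 0, 0.0251, 0, 0, 0, -1],
    [0.071, 0, 0.0258, 0, 0, 0, -1],
    [0.072, 0, 0.0262, 0, 0, 0, -1],
    [0.072, 0, 0.0262, 0, 0, 0, -1]
  ]
}}

```text
clock: 3.0
position: [0.5199, -0.1541, 0.0564]
tool_rot: [-3.027, -0.387, -0.534]
contact_force: [-0.5, -0.4, 0.6]
width: 0.0005
gripper_force: 0.3
```

```bash
python3 - <<'E'
from h import *
o=bot.get_obs(); print(o["clock"],tipc(),CR.inv().apply(o["contact_force"]))
E
```

```text
3.0 [-0.11511175 -0.08326462  0.04607395] [-0.57661002 -0.27199665  0.62418937]
```

Request:
{"method": "arm_command", "body": {
  "commands": [
    [0.001, 0, 0.0004, 0, 0, 0, -1],
    [0.002, 0, 0.0007, 0, 0, 0, -1],
    [0.003, 0, 0.0011, 0, 0, 0, -1],
    [0.004, 0, 0.0015, 0, 0, 0, -1],
    [0.005, 0, 0.0018, 0, 0, 0, -1],
    [0.005, 0, 0.0018, 0, 0, 0, -1]
  ]
}}

```text
clock: 3.6
position: [0.5229, -0.1535, 0.0562]
tool_rot: [-3.028, -0.392, -0.526]
contact_force: [-19.8, -5.0, 13.8]
width: 0.0007
gripper_force: 10.6
```

```bash
python3 - <<'E'
from h import *
o=bot.get_obs(); print(o["clock"],tipc(),CR.inv().apply(o["contact_force"]))
E
```

```text
3.6 [-0.11214332 -0.083371    0.04585076] [-20.45962984   0.16420379  13.7589779 ]
```

Request:
{"method": "arm_command", "body": {
  "commands": [
    [-0.02, 0, -0.007, 0, 0, 0, -1],
    [-0.045, 0, -0.0164, 0, 0, 0, -1],
    [-0.075, 0, -0.0274, 0, 0, 0, -1],
    [-0.061, 0, -0.065, 0, 0, 0, -1],
    [-0.048, 0, -0.103, 0, 0, 0, -1],
    [-0.034, -0.01, -0.14, 0, 0, 0, -1],
    [-0.034, -0.05, -0.14, 0, 0, 0, -1],
    [-0.034, -0.09, -0.14, 0, 0, 0, -1],
    [-0.034, -0.13, -0.14, 0, 0, 0, -1],
    [-0.034, -0.168, -0.14, 0, 0, 0, -1],
    [-0.034, -0.168, -0.14, 0, 0, 0, -1],
    [-0.048, -0.168, -0.103, 0, 0, 0, -1],
    [-0.061, -0.168, -0.065, 0, 0, 0, -1],
    [-0.075, -0.168, -0.0274, 0, 0, 0, -1],
    [-0.075, -0.168, -0.0274, 0, 0, 0, -1],
    [-0.075, -0.168, -0.0274, 0, 0, 0, -1]
  ]
}}

```text
clock: 5.2
position: [0.4057, -0.0107, 0.0567]
tool_rot: [-3.027, -0.385, -0.533]
contact_force: [0.7, -0.1, 0.9]
width: 0.0005
gripper_force: 0.0
```

```bash
python3 - <<'E'
from h import *
o=bot.get_obs(); print(o["clock"],tipc(),CR.inv().apply(o["contact_force"]))
b=now(); print(rel(goal([-.117,.084,.045],20),b))
E
```

```text
5.2 [-0.1894758   0.08437472  0.04637392] [ 0.62135834 -0.24407601  0.91983795]
[0.0676, 0.0003, 0.0261, 0.0334, 0.0236, -0.0834]
```

Advance to about -0.117, then creep on.

Request:
{"method": "arm_command", "body": {
  "commands": [
    [0.015, 0, 0.0055, 0, 0, 0, -1],
    [0.024, 0, 0.0087, 0, 0, 0, -1],
    [0.031, 0, 0.0113, 0, 0, 0, -1],
    [0.038, 0, 0.0138, 0, 0, 0, -1],
    [0.045, 0, 0.0164, 0, 0, 0, -1],
    [0.052, 0, 0.0189, 0, 0, 0, -1],
    [0.059, 0, 0.0215, 0, 0, 0, -1],
    [0.064, 0, 0.0233, 0, 0, 0, -1],
    [0.067, 0, 0.0244, 0, 0, 0, -1],
    [0.069, 0, 0.0251, 0, 0, 0, -1],
    [0.07, 0, 0.0255, 0, 0, 0, -1],
    [0.071, 0, 0.0258, 0, 0, 0, -1],
    [0.072, 0, 0.0262, 0, 0, 0, -1],
    [0.073, 0, 0.0266, 0, 0, 0, -1],
    [0.074, 0, 0.0269, 0, 0, 0, -1],
    [0.074, 0, 0.0269, 0, 0, 0, -1]
  ]
}}

```text
clock: 6.8
position: [0.4806, 0.0094, 0.0559]
tool_rot: [-3.028, -0.389, -0.529]
contact_force: [-9.6, -4.2, 7.2]
width: 0.0006
gripper_force: 5.3
```

```bash
python3 - <<'E'
from h import *
o=bot.get_obs(); print(o["clock"],tipc(),CR.inv().apply(o["contact_force"]))
E
```

```text
6.8 [-0.1120128   0.08486419  0.04558951] [-10.34212628  -1.62977615   7.21532384]
```

Request:
{"method": "arm_command", "body": {
  "commands": [
    [-0.02, 0, -0.007, 0, 0, 0, -1],
    [-0.056, 0, -0.0205, 0, 0, 0, -1],
    [-0.04, 0, -0.065, 0, 0, 0, -1],
    [-0.025, 0, -0.106, 0, 0, 0, -1],
    [-0.011, 0, -0.145, 0, 0, 0, -1],
    [0.005, 0, -0.189, 0, 0, 0, -1],
    [0.021, 0, -0.233, 0, 0, 0, -1],
    [0.037, 0, -0.277, 0, 0, 0, -1],
    [0.053, 0, -0.3215, 0, 0, 0, -1],
    [0.053, 0, -0.3215, 0, 0, 0, -1],
    [0.053, 0, -0.3215, 0, 0, 0, -1]
  ]
}}

```text
clock: 7.9
position: [0.4238, -0.0054, 0.3778]
tool_rot: [-3.028, -0.388, -0.538]
contact_force: [0.2, -1.0, -0.5]
width: 0.0004
gripper_force: 0.0
```

```bash
sed -i 's/O=np.array(\[.614,-.0436,0\])/O=np.array([.6116,-.0442,0])/' h.py; python3 - <<'E'
from h import *
p,d=bot.capture("scene"); np.save("pics/s1.npy",d)
cv2.imwrite("pics/s1.png",cv2.resize(p[80:300,160:420],None,fx=2.7,fy=2.7))
o=bot.get_obs(); print(o["clock"],tipc(),o["contact_force"])
P=CR.inv().apply(cloud("scene",d).reshape(-1,3)-O); P=P[np.isfinite(P[:,0])]
q=P[(abs(P[:,1])<.16)&(P[:,2]>.02)&(P[:,2]<.09)&(P[:,0]>-.18)&(P[:,0]<-.08)]; 
for s in(1,-1): a=q[(q[:,1]*s>.01)];print(s,len(a),np.percentile(a[:,0],[2,20,50,80]))
b=now(); print(rel(goal([.0,0,.40],0),b)); print(rel(goal([.08,0,.40],0),b))
def arc(th,r=.165,gap=0):
    # vertical finger: lower -x corner (8 mm) leads
    x=.09-r*np.cos(th)+(.012+gap)*np.sin(th); z=.105+r*np.sin(th)+(.012+gap)*np.cos(th)
    return [x+.008,0,z]
for t in(1.075,.8,.4,0): print(t,np.round(arc(t),3))
E
```

```text
7.95 [-0.16866789  0.08521591  0.3655129 ] [0.2050266  0.39287397 0.18380431]
1 121 [-0.10324597 -0.101769   -0.09977321 -0.09759487]
-1 94 [-0.10350449 -0.10205954 -0.10014555 -0.09737921]
[0.1741, 0.0851, 0.026, 0.0319, -19.9879, -0.0304]
[0.2493, 0.0851, 0.0533, 0.0319, -19.9879, -0.0304]
1.075 [0.03  0.    0.256]
0.8 [-0.008  0.     0.232]
0.4 [-0.049  0.     0.18 ]
0 [-0.067  0.     0.117]
```

View pics/s1.png

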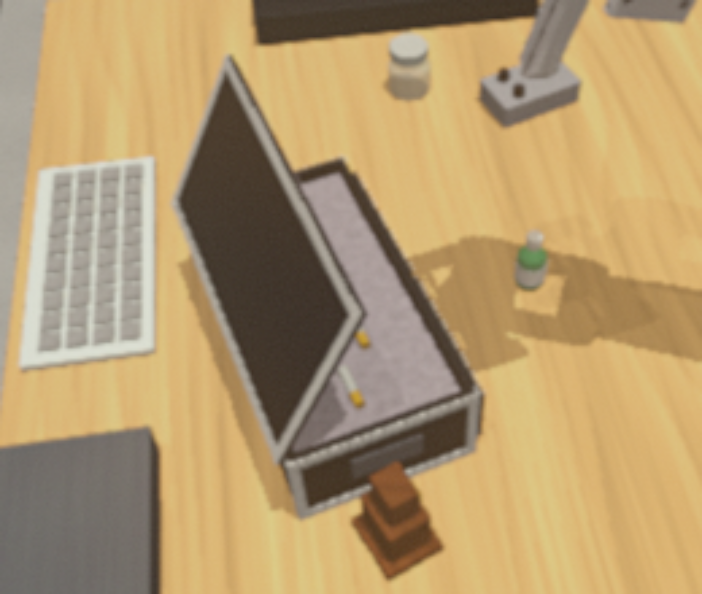

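The picture shows both drawer fronts flush, from (345,165) to (475,395). The lid is still raised and the polish bottle at (530,265) hasn't moved. Now going over to the lid's outer side.

Request:
{"method": "arm_command", "body": {
  "commands": [
    [0.25, 0.085, 0.053, 0, -20, 0, -1],
    [0.25, 0.085, 0.053, 0, -20, 0, -1],
    [0.25, 0.085, 0.053, 0, -20, 0, -1],
    [0.25, 0.085, 0.053, 0, -20, 0, -1],
    [0.25, 0.085, 0.053, 0, -20, 0, -1],
    [0.25, 0.085, 0.053, 0, -20, 0, -1],
    [0.25, 0.085, 0.053, 0, -20, 0, -1],
    [0.25, 0.085, 0.053, 0, -20, 0, -1],
    [0.25, 0.085, 0.053, 0, -20, 0, -1],
    [0.25, 0.085, 0.053, 0, -20, 0, -1]
  ]
}}

```text
clock: 8.95
position: [0.6884, -0.0237, 0.4137]
tool_rot: [3.115, 0.398, 0.003]
contact_force: [-0.4, 0.4, -0.0]
width: 0.0004
gripper_force: 0.0
```

```bash
python3 - <<'E'
from h import *
o=bot.get_obs(); print(o["clock"],tipc(),CR.inv().apply(o["contact_force"]))
b=now(); 
print(rel(goal([.065,0,.40],0),b));print(rel(goal([.065,0,.26],0),b))
for th in np.arange(1.1,-.01,-.1):
    x=.09-.165*np.cos(th)+.012*np.sin(th)+.008; z=.105+.165*np.sin(th)+.012*np.cos(th)
    print(round(th,2),rel(goal([x,0,z],0),b)[:3])
E
```

```text
8.95 [0.07949756 0.00048205 0.40273834] [-0.33108825  0.45893175 -0.02060657]
[-0.0145, 0.0005, 0.0027, 0.0941, -0.0897, -0.0357]
[-0.0147, 0.0003, 0.1427, 0.0941, -0.0897, -0.0357]
1.1 [-0.0459, 0.0003, 0.1452]
1.0 [-0.0608, 0.0003, 0.1523]
0.9 [-0.0749, 0.0003, 0.1609]
0.8 [-0.0881, 0.0003, 0.1709]
0.7 [-0.1002, 0.0003, 0.1821]
0.6 [-0.1112, 0.0002, 0.1945]
0.5 [-0.1209, 0.0002, 0.2079]
0.4 [-0.1291, 0.0002, 0.2222]
0.3 [-0.1359, 0.0002, 0.2373]
0.2 [-0.1412, 0.0002, 0.253]
0.1 [-0.1449, 0.0001, 0.2691]
-0.0 [-0.1469, 0.0001, 0.2855]
```

Request:
{"method": "arm_command", "body": {
  "commands": [
    [-0.012, 0, 0.04, 0, 0, 0, -1],
    [-0.014, 0, 0.08, 0, 0, 0, -1],
    [-0.014, 0, 0.115, 0, 0, 0, -1],
    [-0.014, 0, 0.14, 0, 0, 0, -1],
    [-0.025, 0, 0.141, 0, 0, 0, -1],
    [-0.036, 0, 0.143, 0, 0, 0, -1],
    [-0.046, 0, 0.145, 0, 0, 0, -1],
    [-0.053, 0, 0.149, 0, 0, 0, -1],
    [-0.061, 0, 0.152, 0, 0, 0, -1],
    [-0.068, 0, 0.157, 0, 0, 0, -1],
    [-0.075, 0, 0.161, 0, 0, 0, -1],
    [-0.0815, 0, 0.166, 0, 0, 0, -1],
    [-0.088, 0, 0.171, 0, 0, 0, -1],
    [-0.094, 0, 0.1765, 0, 0, 0, -1],
    [-0.1, 0, 0.182, 0, 0, 0, -1],
    [-0.1, 0, 0.182, 0, 0, 0, -1]
  ]
}}

```text
clock: 10.55
position: [0.5917, -0.0494, 0.2289]
tool_rot: [3.116, 0.398, -0.003]
contact_force: [0.1, 0.3, 0.3]
width: 0.0005
gripper_force: 0.0
```

```bash
python3 - <<'E'
from h import *
o=bot.get_obs(); print(o["clock"],tipc(),CR.inv().apply(o["contact_force"]))
p,d=bot.capture("scene")
cv2.imwrite("pics/s2.png",cv2.resize(p[80:300,160:420],None,fx=2.7,fy=2.7))
E
```

```text
10.55 [-2.06034755e-02  1.46884633e-05  2.17943158e-01] [0.20192163 0.29316976 0.26579706]
```

View pics/s2.png

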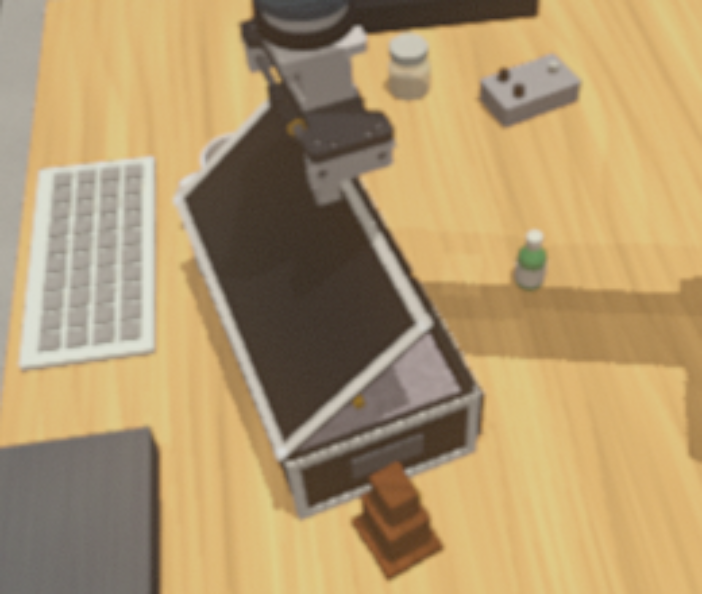

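The lid is following the fingertips: its free edge runs through (430,320) and it stands at about 0.7 rad. Continuing along the arc.

Request:
{"method": "arm_command", "body": {
  "commands": [
    [-0.006, 0, 0.006, 0, 0, 0, -1],
    [-0.011, 0, 0.0125, 0, 0, 0, -1],
    [-0.016, 0, 0.019, 0, 0, 0, -1],
    [-0.021, 0, 0.026, 0, 0, 0, -1],
    [-0.025, 0, 0.033, 0, 0, 0, -1],
    [-0.029, 0, 0.04, 0, 0, 0, -1],
    [-0.0325, 0, 0.0475, 0, 0, 0, -1],
    [-0.036, 0, 0.055, 0, 0, 0, -1],
    [-0.0385, 0, 0.063, 0, 0, 0, -1],
    [-0.041, 0, 0.071, 0, 0, 0, -1],
    [-0.043, 0, 0.079, 0, 0, 0, -1],
    [-0.045, 0, 0.087, 0, 0, 0, -1],
    [-0.046, 0, 0.095, 0, 0, 0, -1],
    [-0.047, 0, 0.1, 0, 0, 0, -1],
    [-0.047, 0, 0.1, 0, 0, 0, -1]
  ]
}}

```text
clock: 12.1
position: [0.5468, -0.0611, 0.1293]
tool_rot: [3.116, 0.398, -0.003]
contact_force: [-0.7, 0.1, 0.5]
width: 0.0004
gripper_force: 0.0
```

```bash
python3 - <<'E'
from h import *
o=bot.get_obs(); print(o["clock"],tipc(),CR.inv().apply(o["contact_force"]))
E
```

```text
12.1 [-6.70338425e-02 -8.57782768e-06  1.18332141e-01] [-0.65866506  0.24349883  0.49213724]
```

Nearly shut; creep down until the force rises.

Request:
{"method": "arm_command", "body": {
  "commands": [
    [0, 0, 0.001, 0, 0, 0, -1],
    [0, 0, 0.002, 0, 0, 0, -1],
    [0, 0, 0.003, 0, 0, 0, -1],
    [0, 0, 0.004, 0, 0, 0, -1],
    [0, 0, 0.004, 0, 0, 0, -1]
  ]
}}

```text
clock: 12.6
position: [0.5476, -0.0613, 0.1282]
tool_rot: [3.115, 0.398, -0.0]
contact_force: [-5.4, 1.8, 9.4]
width: 0.0005
gripper_force: 4.7
```

```bash
python3 - <<'E'
from h import *
o=bot.get_obs(); print(o["clock"],tipc(),CR.inv().apply(o["contact_force"]))
E
```

```text
12.6 [-0.06619516 -0.00040806  0.11717731] [-4.7519834   3.05751127  9.38477669]
```

Request:
{"method": "arm_command", "body": {
  "commands": [
    [0, 0, -0.02, 0, 0, 0, -1],
    [0, 0, -0.06, 0, 0, 0, -1],
    [0, 0, -0.1, 0, 0, 0, -1],
    [0, 0, -0.15, 0, 0, 0, -1],
    [-0.04, 0, -0.2, 0, 0, 0, -1],
    [-0.08, 0, -0.22, 0, 0, 0, -1],
    [-0.12, 0, -0.22, 0, 0, 0, -1],
    [-0.12, 0, -0.22, 0, 0, 0, -1],
    [-0.12, 0, -0.22, 0, 0, 0, -1]
  ]
}}

```text
clock: 13.5
position: [0.431, -0.0913, 0.347]
tool_rot: [3.114, 0.396, 0.004]
contact_force: [-0.1, 0.1, 0.6]
width: 0.0004
gripper_force: 0.0
```

```bash
python3 - <<'E'
from h import *
p,d=bot.capture("scene")
cv2.imwrite("pics/s3.png",cv2.resize(p[80:300,160:420],None,fx=2.7,fy=2.7))
P=CR.inv().apply(cloud("scene",d).reshape(-1,3)-O); P=P[np.isfinite(P[:,0])]
q=P[(abs(P[:,1])<.15)&(P[:,2]>.08)&(P[:,2]<.16)&(abs(P[:,0])<.07)]
c=q.mean(0); n=np.linalg.svd(q-c,full_matrices=False)[2][2]; print(c,n,len(q)); print(tipc(),bot.get_obs()["contact_force"])
q=P[(abs(P[:,1])<.16)&(P[:,2]>.02)&(P[:,2]<.09)&(P[:,0]>-.18)&(P[:,0]<-.08)]
print(len(q),[np.percentile(q[q[:,1]*s>.01][:,0],[2,20,50]) for s in(1,-1)])
E
```

```text
[0.00126748 0.01320744 0.11725054] [-7.10714916e-05 -9.97678545e-04  9.99999500e-01] 4733
[-1.86133343e-01 -5.02499958e-05  3.35426758e-01] [-0.92634502  0.42000606  0.00578208]Traceback (most recent call last):
  File "<stdin>", line 8, in <module>
    return _quantile_unchecked(
        a, q, axis, out, overwrite_input, method, keepdims, weights)
    return _ureduce(a,
                    func=_quantile_ureduce_func,
    ...<5 lines>...
                    overwrite_input=overwrite_input,
                    method=method)
    r = func(a, **kwargs)
    result = _quantile(arr,
                       quantiles=q,
    ...<2 lines>...
                       out=out,
                       weights=wgt)
    slices_having_nans = np.isnan(arr[-1, ...])
                                  ~~~^^^^^^^^^
IndexError: index -1 is out of bounds for axis 0 with size 0
```

View pics/s3.png

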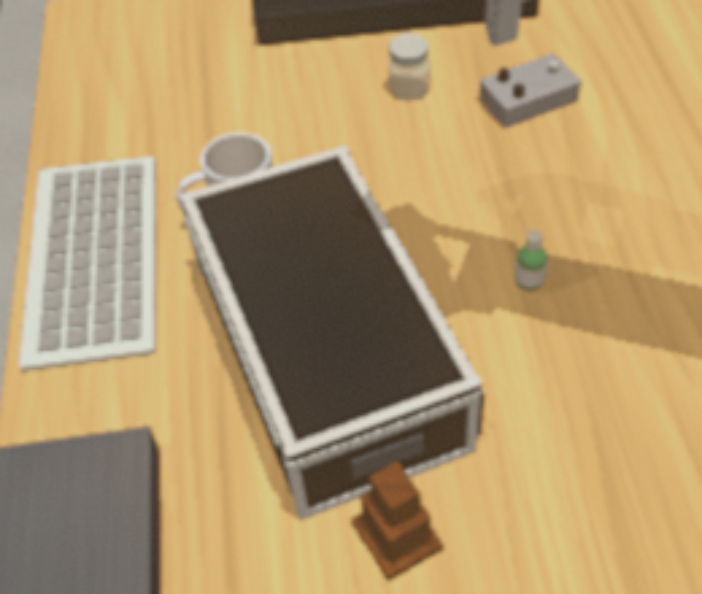

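The lid lies flat (plane at 117 mm, level within 0.001), the drawers are home, and the mug, metronome and polish bottle are where they stood.

```bash
python3 -c "
from bench import bot
print(bot.sign_off())"
```

```text
the job is handed in; nothing more can be done
None
```

The job is handed in at about 13.6 s of the 53 s: both drawers were pushed home first, then the lid was pushed flat shut, the items around the chest look unmoved in the pictures, and the arm finished clear of the chest.

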